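Fit a sprung damping resistor in the discharge rig and lift its earthing blade

ROBOT

A 6-joint arm with a two-finger parallel gripper is mounted at the origin on the work surface. World frame = base frame: x ahead of the robot, y to its left, z up, the work surface at z = 0. Lengths are in m, angles in rad, forces in N, time in s.
With the tool pointing down it reaches from about 0.35 to 0.775 m from the base axis. Payload 5.5 kg.
Tool frame: the origin (TCP) lies at the very end of the fingers, on their centre line; the grasp point (between the pads) lies env.hold_point_z behind it (env.hold_point_z is the distance from the TCP to the grasp point, in m); z points along the fingers, y is the line along which they close (so a half turn about z gives the same grasp; the last joint's range is limited). The gripper opens to 85 mm and grips with 20 to 120 N. Pads are 22 mm wide; open, the fingers measure 114 mm over their backs; the gripper's body (76 mm by 85 mm) begins 54 mm behind the grasp point. The pads swing forward as they close: fully open they stand 13 mm farther back than shut.
Start: joints at [1.088, 0.313, 0.046, 1.304, 0, 1.431], TCP at [0.193, 0.542, 0.231] pointing down, gripper open.
Joint ranges: [-2.76, 2.76], [-0.86, 1.69], [-1.03, 1.26], [-2.2, 2.34], [-1.47, 1.5], [-3.14, 3.14]. Speed limits (rad/s): [2.57, 2.57, 3.14, 3.14, 3.14, 3.14].

INTERFACE

Orientations are given as a unit quaternion [w, x, y, z].
In Python, from workcell import env gives the robot as it stands.
- The arm moves only by the tool carry_out, never from a script. Its argument "steps" is a list of rows, each a list of 3 entries, a list of its own where there are three numbers: the turn, a rotation vector about the tool's x, y, z in degrees, then the shift along the tool's x, y, z in cm, then the closure in counts, from 0 (fully open) to 255 (shut). A call has exactly 8 rows; each row is the pose to reach, as a shift and turn from the pose commanded when the call began, along the tool's axes at that moment; what a row does not reach only later rows make up. A row lasts 1/8 s, in which the tool goes at most 62.5 mm and 10.7 degrees, less where a joint would pass 70% of its speed; a pose out of reach is approached as far as the arm can. A call with a gripper value outside its range is refused whole. The fingers move at their own pace and stop on an object; "force" is the grip in N (left out, the last holds). Time passes only in rows, so rows that repeat a pose let the fingers close, or fill a call up. It gives the time, the measured TCP pose, the force, the opening and the grip force at its end, in the units of the state.
- env.get_state(): the state, without advancing time (a new reading comes with each control period).
- env.read_camera(name): name is "scene" or "top"; returns (picture, depth): 384x512x3 uint8, red, green, blue; 384x512 float32, m along the optical axis (not along the pixel's ray), 0 where there is no reading.
- env.get_calibration(name): a dict with "fx", "fy", "cx", "cy" (pixels), "D" ([k1, k2, p1, p2, k3] as OpenCV has them; the pictures are not rectified), "origin" and "orientation" of the camera in the world. Camera axes: x right, y up, looking along -z (the intrinsics and any distortion apply to the point x, -y, -z); pixel columns grow to the right and rows downward; lengths in m; the calibration is good to about 2 mm. A picture is of the moment at which its call begins. get_calibration takes no time and is no camera call.
- env.hand_in(): hands the job in; it is judged then, once.
The state is a dict: "clock": time; "joint_pos": joint angles; "qvel": joint speeds; "tau": joint torques, N m; "tcp_pos": TCP position; "orientation": TCP orientation; "wrist_force": force on the tool from outside, world axes, zero at the start; "ft_torque": the same for the moment, N m; "finger_gap": finger opening in m; "grip_force": force on a finger pad.
Only numpy, scipy, OpenCV 4.12 (cv2) and the standard library are available. Lean on these libraries where they do the work, as an engineer would, in place of code of your own. Each camera call takes 0.05 s, during which the arm holds its last target. There are 200 camera calls.

TASK

Take the spare resistor with the sprung end out of the cradle and fit it between the two contact cups of the discharge rig, so that its spring holds both ends fully home in the cups, and let go of it. Only then swing the rig's earthing blade up out of its jaw until it stands upright, and leave it so. Leave the insulators, the cone terminal and the screwdriver where they are.

Things in the scene. Friction and masses are not known exactly. Their poses are not given: they have to be found in the camera images.
- resistor_mid (a point): centre of the damping resistor: brown enamelled tube with fine winding ridges, 28 mm diameter, 108 mm long, between two brass end caps (31 mm diameter, 140 mm over the caps), 0.2 to 0.35 kg. Axis along this point's y. At the start it lies level in one of the cradle's two slots (which one varies), axis 60 mm above the table, to be gripped round its middle
- plunger_tip (a point): tip of the resistor's sprung end: a brass plunger with steel coils round it, 12 mm diameter, ball-round tip, standing 35 mm out of the cap when not pressed; the tip is then 105 mm from the resistor's centre towards its +y
- stud_tip (a point): tip of the resistor's other end: a plain fixed brass stud, 12 mm diameter, ball-round tip, standing 19 mm out of the cap; 89 mm from the resistor's centre towards its -y
- plunger (a joint): how far the plunger is pressed in: 0 out, at most 0.028 m. The spring takes 3 N to start and 0.35 N more per mm: about 6 N when fitted (pressed in 8 mm), 10 to 11 N when pressed far enough to swing the stud in (more than 18 mm with the plunger tip on a cup's floor; at 25 mm the resistor's cap meets that cup's rim)
- cradle: fixed plywood stock cradle, base 160 by 110 mm and 12 mm high, origin under its centre. Two notched combs (12 mm thick, 60 mm high, 40 mm to either side of its centre along y) carry two rods lying along y, their axes 40 mm to either side along x, 60 mm above the table; between the combs the rods are free
- rig: the discharge rig, fixed: dark board 170 mm (x) by 280 mm (y), its top 30 mm above the table, origin on the table under its centre. Two brass contact cups on ribbed porcelain posts (38 mm diameter, at y +-107 mm) face each other along y; the earthing blade lies beside them on the +x side
- cup_left (a point): centre of the inside floor of the cup at the rig's +y end, opening to -y; axes as the rig's. Cup axis 92 mm above the table, rim 10 mm from the floor; mouth flares from a 16 mm bore to 24 mm at the rim, 31 mm outside diameter; the brass behind it reaches 18 mm above the axis. The two floors are 186 mm apart, the rims 166 mm. The resistor may go in either way round
- cup_right (a point): centre of the inside floor of the cup at the rig's -y end, opening to +y; the same shape, height and axes
- earth_blade (a joint): angle of the earthing blade: 0 lying level in its jaw (earthed, as at the start), growing as the knob is lifted, 1.571 rad upright at its stop. Stiff hinge: it stays where it is left and takes 1 to 3 N at the knob
- blade_hinge (a point): hinge pin of the earthing blade, 72 mm above the table, 85 mm to the rig's +x side of the line of the cups; the pin lies along the rig's x. The copper blade (6 mm thick, 20 mm high) points from it to the rig's -y at the start, between two copper jaw leaves 68 to 88 mm from the pin
- blade_knob (a point): centre of the white porcelain ball knob (28 mm diameter) at the end of the blade, 120 mm from the hinge pin; at the start 72 mm above the table, 42 mm above the board, with free space round it; upright it is 192 mm above the table, straight above the hinge pin
- rod_mid (a point): centre of a ribbed white porcelain rod insulator with plain metal ends, 138 mm long, 40 mm over its ribs, in the cradle's other slot, 80 mm beside the resistor; bystander
- terminal: black cone 110 mm in diameter with a copper ball on top, 165 mm high, standing at the far side of the work; origin under its centre; bystander
- disc_insulator: white porcelain insulator of three discs, 74 mm in diameter, 104 mm high, standing at the far side; origin under its centre; bystander
- screwdriver: black-handled screwdriver lying at the far side of the work; bystander
Not all that is in view belongs to the job. What is shaped like the part that bears resistor_mid but green or orange is not meant.

How it is judged:
On the way, in this order (a step that is already met when the one before it is completed fails the run):
1. the resistor is seated in both cups and let go (((distance between plunger_tip and cup_left below 0.005 m and distance between stud_tip and cup_right below 0.005 m) or (distance between plunger_tip and cup_right below 0.005 m and distance between stud_tip and cup_left below 0.005 m)) and contact force between the fingers and resistor below 0.3 N), for 0.2 s.
2. the earthing blade stands upright (value of joint earth_blade above 1.3 rad), for 0.2 s.
At the end, for the whole second after the job is handed in: The tips of the resistor's plunger and stud lie within 5 mm of the floor centres of the two cups (either way round), the resistor is at rest, and the earthing blade stands at 1.3 rad or more (upright is 1.571); it was lifted only after the resistor was seated and let go (((distance between plunger_tip and cup_left below 0.005 m and distance between stud_tip and cup_right below 0.005 m) or (distance between plunger_tip and cup_right below 0.005 m and distance between stud_tip and cup_left below 0.005 m)) and linear speed of resistor below 0.02 m/s and value of joint earth_blade above 1.3 rad); the robot touches nothing.
It fails at once if a bystander is moved by more than 30 mm (distance of any of rod_mid, terminal, disc_insulator, screwdriver from where it was at the start of the episode above 0.03 m).
It fails at once if the earthing blade is lifted off before the resistor is in the cups (value of joint earth_blade above 0.4 rad and not ((distance between plunger_tip and cup_left below 0.008 m and distance between stud_tip and cup_right below 0.008 m) or (distance between plunger_tip and cup_right below 0.008 m and distance between stud_tip and cup_left below 0.008 m))).
It also fails if it takes over 61 s, if anything falls off the work surface, if the arm or the gripper's body presses on something with over 40 N, if the wrist force passes 120 N, or if a joint passes its speed limit or range.

## Working session

There is one attempt and no reset: what is moved stays moved. The work goes in short steps, Python scripts to look and compute and a tool call to move; the robot and the scene stay as the last step left them, time stands still between calls to the robot, and variables do not carry over. Pictures are saved under pics/ and viewed, at most 13 in all, crops included, and the job is handed in when it is done.

Besides the shell and the picture viewer there is one more tool, called after ">>>" by a JSON object that holds its "method" and its "body", one argument or row to a line. carry_out: Moves the arm, as the interface text tells. Its arguments: {"type":"object","properties":{"steps":{"type":"array","items":{"type":"array"}},"force":{"type":"number"}},"required":["steps"]}

```bash
mkdir -p pics; ls; cat > h.py <<'E'
import numpy as np, cv2
from workcell import env
from scipy.spatial.transform import Rotation as R
def q2R(q): return R.from_quat([q[1],q[2],q[3],q[0]]).as_matrix()
def cloud(name):
    p,d=env.read_camera(name); c=env.get_calibration(name)
    h,w=d.shape; u,v=np.meshgrid(np.arange(w),np.arange(h))
    K=np.array([[c['fx'],0,c['cx']],[0,c['fy'],c['cy']],[0,0,1.]])
    n=cv2.undistortPoints(np.stack([u,v],-1).reshape(-1,1,2).astype(np.float64),K,np.array(c['D'],float)).reshape(h,w,2)
    P=np.stack([n[...,0]*d,-n[...,1]*d,-d],-1)@q2R(c['orientation']).T+np.array(c['origin'])
    P[d==0]=np.nan
    return p,d,P
def save(n,p,box=None,s=1):
    if box: p=p[box[1]:box[3],box[0]:box[2]]
    p=cv2.resize(p,None,fx=s,fy=s,interpolation=cv2.INTER_CUBIC)
    cv2.imwrite('pics/'+n,p[...,::-1])
E
python3 - <<'E'
from h import *
for n in('scene','top'):
    p,d,P=cloud(n); np.savez(n+'.npz',p=p,d=d,P=P); save(n+'0.png',p,None,1.5)
    c=env.get_calibration(n);print(n,c['origin'],c['orientation'],c['fx'],c['D'])
s=env.get_state();print(s); print(env.hold_point_z)
E
```

```text
pics
scene [ 0.83874936 -0.69871772  0.9029281 ] [0.9056405  0.35317062 0.09440668 0.21487945] 433.92751514696346 [-0.16686074  0.          0.          0.          0.        ]
top [ 0.26934903 -0.03206672  1.19304017] [ 0.71243607  0.07408214 -0.07048453 -0.6942468 ] 379.46297371255713 [0.01815045 0.         0.         0.         0.        ]
{'clock': 0.1, 'joint_pos': array([1.08840490e+00, 3.13942056e-01, 4.51056762e-02, 1.30359878e+00,
       4.32305984e-05, 1.43116014e+00]), 'qvel': array([-0.00197238, -0.00172076,  0.00298671,  0.00027579,  0.00219105,
        0.00019741]), 'tau': array([ 4.53287299e-03, -4.81725097e+01,  2.99244457e+01,  1.26770558e-02,
        2.69400886e-06,  2.14187179e-05]), 'tcp_pos': array([0.19305516, 0.54114843, 0.23049386]), 'orientation': array([-2.71338704e-04,  1.70539909e-01,  9.85350429e-01, -7.73487184e-04]), 'wrist_force': array([-0.11954675,  0.15700508, -0.70107936]), 'ft_torque': array([ 0.00191889, -0.0026806 , -0.02236718]), 'grip_force': 0.0, 'finger_gap': 0.08530152801236683}
0.0187
```

View pics/scene0.png

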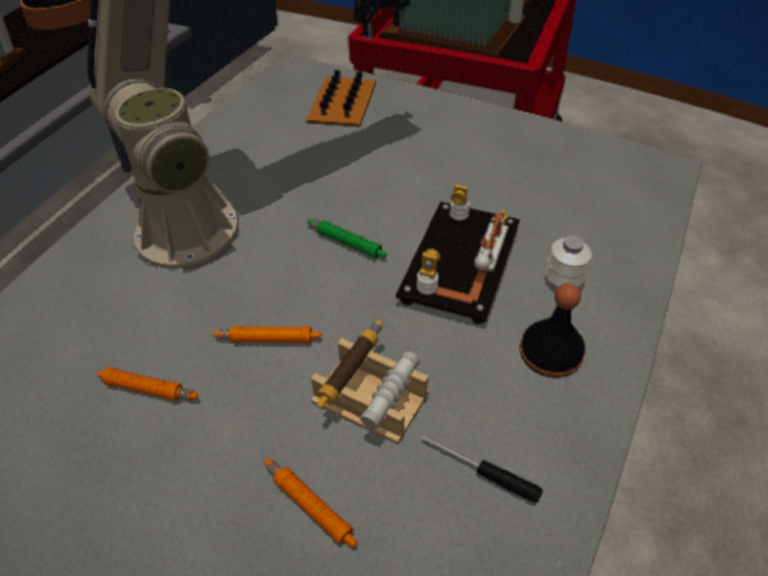

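View pics/top0.png

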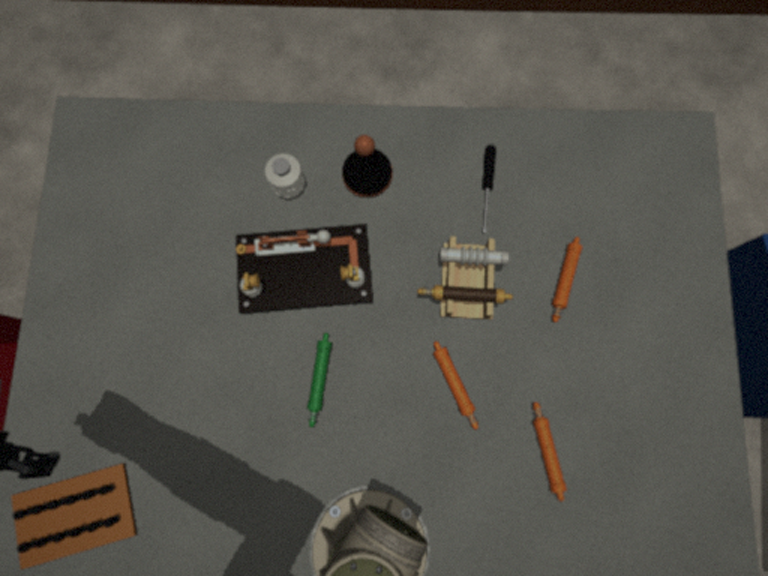

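The pictures show the resistor in the near slot: top view (465,295), with its plunger at the left (+y) end (420,293), and the porcelain rod at (475,257). The cups are at (250,283) and (350,273), and the knob is at (323,237).

```bash
cat > m.py <<'E'
from h import *
for n in('scene','top'):
    f=np.load(n+'.npz'); p=f['p'];P=f['P'];hsv=cv2.cvtColor(p,cv2.COLOR_RGB2HSV).astype(int)
    z=P[...,2]; H,S,V=hsv[...,0],hsv[...,1],hsv[...,2]
    x,y=P[...,0],P[...,1]
    print(n,'table z',np.nanmedian(z[(x>.3)&(x<.4)&(y>-.1)&(y<.1)]))
    # board
    m=(abs(z-.03)<.008)&(V<60)&(x>.3)&(x<.65)&(y>-.1)&(y<.35)
    k,l,st,_=cv2.connectedComponentsWithStats(cv2.morphologyEx(m.astype(np.uint8),cv2.MORPH_CLOSE,np.ones((9,9))))
    m=(l==1+np.argmax(st[1:,4]))&(abs(z-.03)<.008)
    r=cv2.minAreaRect((P[m][:,:2]*1000).astype(np.float32));print(' board',r,np.median(z[m]))
    # brass cups on rig
    m=(z>.075)&(z<.125)&(H>12)&(H<30)&(S>110)&(V>60)&(y>-.1)&(y<.35)&(x>.3)&(x<.65)
    k,l,st,_=cv2.connectedComponentsWithStats(m.astype(np.uint8))
    for i in range(1,k):
        if st[i,4]>15:
            q=P[l==i];print(' brass',st[i],q.min(0).round(3),q.max(0).round(3),np.median(q,0).round(3))
    # resistor
    m=(z>.05)&(z<.09)&(x>.38)&(x<.62)&(y<-.05)&(y>-.35)&(S>70)
    for nm,mm in(('brown',m&(V<95)),('brass',m&(S>110)&(V>=95)),('all',m)):
        k,l,st,_=cv2.connectedComponentsWithStats(mm.astype(np.uint8))
        for i in range(1,k):
            if st[i,4]>12:
                q=P[l==i];c=q.mean(0);u,s,vt=np.linalg.svd(q-c,full_matrices=False)
                print(' ',nm,st[i],q.min(0).round(3),q.max(0).round(3),c.round(3),'dir',vt[0].round(3))
    m=(z>.045)&(z<.1)&(S<60)&(V>110)&(x>.4)&(x<.65)&(y>-.1)&(y<.3)
    k,l,st,_=cv2.connectedComponentsWithStats(m.astype(np.uint8))
    for i in range(1,k):
        if st[i,4]>20: q=P[l==i];print(' white',st[i],q.min(0).round(3),q.max(0).round(3),q.mean(0).round(3))
E
python3 m.py
```

```text
scene table z -0.0008001121827221902
 board ((556.251708984375, 155.34730529785156), (170.8439178466797, 283.68695068359375), 6.7533698081970215) 0.028966066489874875
 brass [301 123  11  14 112] [0.498 0.233 0.076] [0.525 0.261 0.112] [0.51  0.245 0.096]
 brass [280 167  13  17 141] [0.518 0.034 0.075] [0.547 0.072 0.112] [0.535 0.047 0.098]
  brown [217 224  35  48 518] [ 0.462 -0.259  0.05 ] [ 0.56  -0.119  0.078] [ 0.506 -0.193  0.069] dir [ 0.069 -0.997 -0.047]
  brown [246 239  14   7  19] [ 0.523 -0.159  0.051] [ 0.558 -0.157  0.057] [ 0.539 -0.158  0.053] dir [ 1.    -0.012 -0.024]
  brown [258 277  11   5  15] [ 0.596 -0.241  0.051] [ 0.619 -0.234  0.056] [ 0.607 -0.24   0.053] dir [ 0.997  0.062 -0.039]
  brass [240 220  12   8  63] [ 0.49  -0.135  0.061] [ 0.517 -0.111  0.078] [ 0.507 -0.125  0.071] dir [ 0.972  0.071 -0.226]
  brass [226 227  10   6  29] [ 0.465 -0.162  0.055] [ 0.492 -0.148  0.073] [ 0.478 -0.154  0.061] dir [ 0.919 -0.168  0.357]
  brass [245 234  17  11  66] [ 0.517 -0.159  0.054] [ 0.564 -0.148  0.064] [ 0.538 -0.155  0.06 ] dir [ 0.998 -0.059 -0.022]
[... 1993 characters left out ...]
1] dir [-0.026  0.929  0.369]
  all [300 158   4   7  27] [ 0.598 -0.159  0.054] [ 0.618 -0.149  0.063] [ 0.608 -0.154  0.059] dir [-0.998  0.027  0.059]
  all [325 159   5   8  34] [ 0.592 -0.239  0.053] [ 0.617 -0.227  0.065] [ 0.604 -0.233  0.06 ] dir [-0.997  0.057  0.047]
  all [287 175  55  36 677] [ 0.456 -0.274  0.05 ] [ 0.564 -0.109  0.08 ] [ 0.501 -0.188  0.067] dir [0.034 0.999 0.007]
  all [278 192   7   5  25] [ 0.497 -0.101  0.053] [ 0.508 -0.083  0.07 ] [ 0.502 -0.092  0.063] dir [ 0.181  0.979 -0.09 ]
 white [205 154  14   7  63] [0.598 0.103 0.072] [0.618 0.143 0.089] [0.606 0.119 0.081]
 white [233 179   9  11  34] [0.512 0.03  0.051] [0.544 0.055 0.072] [0.525 0.038 0.065]
```

```bash
cat > to.py <<'E'
import sys; from h import *
# args: x y z yaw(deg of tool y) -> shift cm, turn rotvec deg from measured pose
def to(x,y,z,yaw):
    s=env.get_state(); Rt=q2R(s['orientation']); a=np.radians(yaw)
    ty=np.array([np.cos(a),np.sin(a),0]); tz=np.array([0,0,-1.]); T=np.stack([np.cross(ty,tz),ty,tz],1)
    print('shift',((Rt.T@(np.array([x,y,z])-s['tcp_pos']))*100).round(2),'turn',np.degrees(R.from_matrix(Rt.T@T).as_rotvec()).round(2))
if __name__=='__main__': to(*map(float,sys.argv[1:]))
E
python3 to.py .499 -.189 .17 -2.2
```

```text
shift [-53.36 -58.48   6.13] turn [-9.000e-02  5.000e-02  7.256e+01]
```

>>> {"method": "carry_out", "body": {
  "steps": [
    [[0,0,10],[-4.2,-4.6,0],105],
    [[0,0,20],[-8.4,-9.2,0],105],
    [[0,0,30],[-12.6,-13.8,0],105],
    [[0,0,40],[-16.8,-18.4,0],105],
    [[0,0,50],[-21,-23,0],105],
    [[0,0,60],[-25.2,-27.6,0],105],
    [[0,0,70],[-29.4,-32.2,0],105],
    [[0,0,72.5],[-33.6,-36.8,0],105]
  ]
}}

```text
clock: 1.1
tcp_pos: [0.3863, 0.0801, 0.2312]
orientation: [0.0, 0.721, 0.693, 0.0]
wrist_force: [2.7, 0.4, 0.4]
finger_gap: 0.0502
grip_force: 0.0
```

```bash
python3 to.py .499 -.189 .15 -2.2
```

```text
shift [-26.45  12.33   8.12] turn [ 0.02 -0.02 -0.08]
```

>>> {"method": "carry_out", "body": {
  "steps": [
    [[0,0,0],[-4.5,2.1,0],105],
    [[0,0,0],[-9,4.2,0],105],
    [[0,0,0],[-13.5,6.3,0],105],
    [[0,0,0],[-18,8.4,2],105],
    [[0,0,0],[-22.5,10.5,4],105],
    [[0,0,0],[-26.4,12.3,6],105],
    [[0,0,0],[-26.4,12.3,8],105],
    [[0,0,0],[-26.4,12.3,8],105]
  ]
}}

```text
clock: 2.1
tcp_pos: [0.4975, -0.186, 0.1491]
orientation: [-0.002, 0.721, 0.693, -0.001]
wrist_force: [-0.2, 0.2, 0.7]
finger_gap: 0.0504
grip_force: 0.0
```

```bash
python3 - <<'E'
from h import *
p,d,P=cloud('scene');save('s1.png',p,(180,120,370,300),4)
E
python3 to.py .499 -.189 .041 -2.2
```

```text
shift [-0.32  0.12 10.94] turn [-0.14 -0.08  0.05]
```

View pics/s1.png

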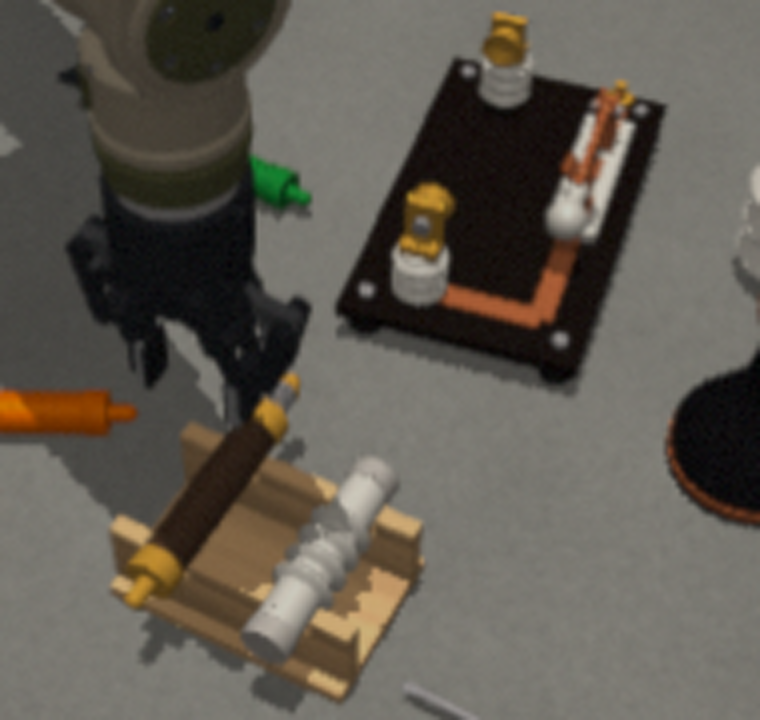

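The gripper stands above the resistor's middle, which is at about (215,480) in this crop. The fingers are clear of the porcelain rod, so I'll descend and grip.

>>> {"method": "carry_out", "body": {
  "steps": [
    [[0,0,0],[-0.3,0.1,3],105],
    [[0,0,0],[-0.3,0.1,6],105],
    [[0,0,0],[-0.3,0.1,9],105],
    [[0,0,0],[-0.3,0.1,10.9],105],
    [[0,0,0],[-0.3,0.1,10.9],105],
    [[0,0,0],[-0.3,0.1,10.9],105],
    [[0,0,0],[-0.3,0.1,10.9],140],
    [[0,0,0],[-0.3,0.1,10.9],160]
  ],
  "force": 20
}}

```text
clock: 3.15
tcp_pos: [0.5006, -0.1897, 0.0432]
orientation: [0.001, 0.72, 0.694, 0.0]
wrist_force: [-0.0, 0.4, 0.2]
finger_gap: 0.032
grip_force: 0.0
```

>>> {"method": "carry_out", "body": {
  "steps": [
    [[0,0,0],[0,0,0],190],
    [[0,0,0],[0,0,0],220],
    [[0,0,0],[0,0,0],255],
    [[0,0,0],[0,0,0],255],
    [[0,0,0],[0,0,0],255],
    [[0,0,0],[0,0,0],255],
    [[0,0,0],[0,0,0],255],
    [[0,0,0],[0,0,0],255]
  ],
  "force": 60
}}

```text
clock: 4.15
tcp_pos: [0.5008, -0.1897, 0.0433]
orientation: [0.001, 0.72, 0.694, 0.0]
wrist_force: [0.2, 0.2, 5.7]
finger_gap: 0.0263
grip_force: 58.8
```

>>> {"method": "carry_out", "body": {
  "steps": [
    [[0,0,0],[0,0,-1],255],
    [[0,0,0],[0,0,-3],255],
    [[0,0,0],[0,0,-6],255],
    [[0,0,0],[0,0,-9],255],
    [[0,0,0],[0,0,-12],255],
    [[0,0,0],[0,0,-14],255],
    [[0,0,0],[0,0,-15],255],
    [[0,0,0],[0,0,-15],255]
  ]
}}

```text
clock: 5.15
tcp_pos: [0.5001, -0.1895, 0.1926]
orientation: [0.0, 0.72, 0.694, 0.0]
wrist_force: [0.5, 0.3, -1.5]
finger_gap: 0.0261
grip_force: 59.2
```

```bash
cat > res.py <<'E'
from h import *
def res():
    s=env.get_state(); t=s['tcp_pos']; c=t+q2R(s['orientation'])@np.array([0,0,-env.hold_point_z])
    for n in('scene','top'):
        p,d,P=cloud(n);hsv=cv2.cvtColor(p,cv2.COLOR_RGB2HSV).astype(int)
        np.savez('r_'+n+'.npz',p=p,P=P)
        m=(np.linalg.norm(P-c,axis=-1)<.12)&(abs(P[...,2]-c[2])<.03)&(hsv[...,1]>100)&(hsv[...,0]>12)&(hsv[...,0]<32)&(hsv[...,2]>70)
        k,l,st,_=cv2.connectedComponentsWithStats(m.astype(np.uint8))
        for i in range(1,k):
            if st[i,4]>8:
                q=P[l==i];print(n,st[i],(q.min(0)-c).round(4),(q.max(0)-c).round(4),(q.mean(0)-c).round(4))
    print('c',c,s['orientation'],s['wrist_force'],s['finger_gap'])
if __name__=='__main__': res()
E
python3 res.py; python3 - <<'E'
from h import *
p=np.load('r_scene.npz')['p'];save('s2.png',p,(180,120,370,300),4)
E
```

```text
scene [250 172   4   4  12] [ 0.0024  0.0925 -0.0052] [0.0118 0.1026 0.0073] [0.0079 0.0982 0.0023]
scene [245 177   5   7  17] [0.0005 0.066  0.0007] [0.0167 0.0803 0.0122] [0.0106 0.0706 0.0078]
scene [204 214  17  18 209] [-0.016  -0.0863 -0.0138] [ 0.0143 -0.0496  0.016 ] [ 0.0012 -0.0655  0.0056]
top [281 181   5   4  19] [-0.0033  0.0957 -0.0038] [0.0057 0.1061 0.0062] [0.001  0.1006 0.0021]
c [ 0.50005424 -0.1894924   0.21125081] [2.46847774e-04 7.20217136e-01 6.93748663e-01 9.89563235e-05] [ 0.45653459  0.33343528 -1.47039919] 0.026098109114149427
```

View pics/s2.png

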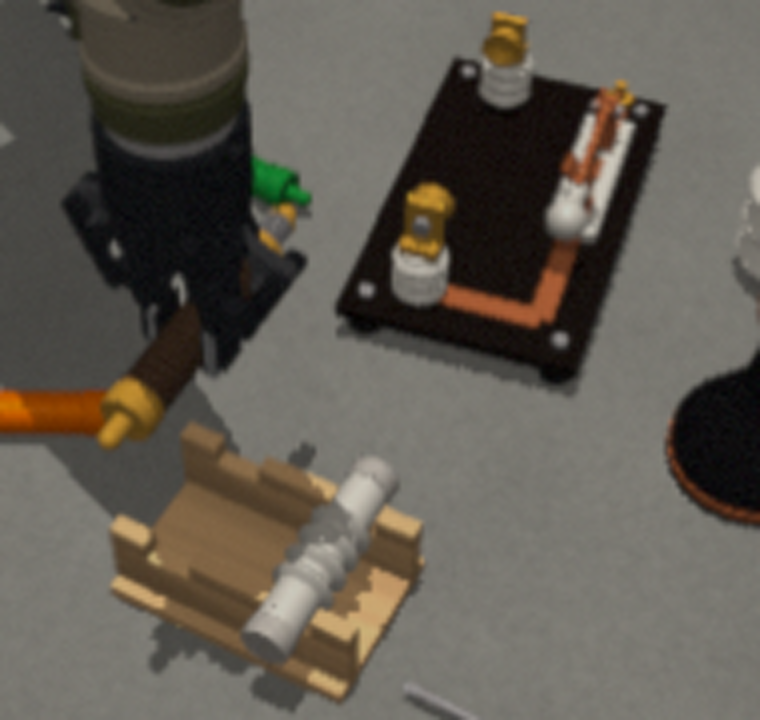

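The resistor is held level: stud end at (115,435), plunger at (285,215). Next I'll carry it to just above the rig, yawed so the stud clears the right cup.

```bash
python3 to.py .4947 .1223 .15 -8.37
```

```text
shift [31.1  -1.63  4.16] turn [-0.08 -0.04  6.23]
```

>>> {"method": "carry_out", "body": {
  "steps": [
    [[0,0,1],[3,0,0],255],
    [[0,0,2],[8,-0.5,0],255],
    [[0,0,3],[14,-1,0],255],
    [[0,0,4],[20,-1.6,0],255],
    [[0,0,5],[26,-1.6,1],255],
    [[0,0,6.2],[30,-1.6,2.5],255],
    [[0,0,6.2],[31.1,-1.6,4.1],255],
    [[0,0,6.2],[31.1,-1.6,4.1],255]
  ]
}}

```text
clock: 6.25
tcp_pos: [0.4938, 0.122, 0.1491]
orientation: [-0.001, 0.756, 0.654, -0.002]
wrist_force: [-1.1, -1.1, -2.2]
finger_gap: 0.0265
grip_force: 59.3
```

```bash
python3 res.py; python3 - <<'E'
from h import *
p=np.load('r_scene.npz')['p'];a=p[90:240,230:370]
q=np.load('r_top.npz')['p'];b=q[120:270,130:270]
save('s3.png',np.hstack([a,b]),None,2.8)
E
```

```text
scene [297 115   3   6  14] [0.0071 0.0538 0.0079] [0.0162 0.0717 0.0144] [0.0122 0.0618 0.0119]
scene [266 139  13  14 124] [-0.0198 -0.0854 -0.0109] [ 0.0092 -0.0465  0.0148] [-0.0049 -0.0661  0.0043]
top [224 186  13  10  83] [-0.0232 -0.0842 -0.0001] [ 0.0033 -0.0519  0.0186] [-0.0109 -0.065   0.0089]
c [0.4939344  0.12205629 0.16778922] [-0.00118266  0.7561586   0.6543843  -0.00198947] [-1.10653308 -1.07846652 -2.24555153] 0.026509656985168956
```

View pics/s3.png

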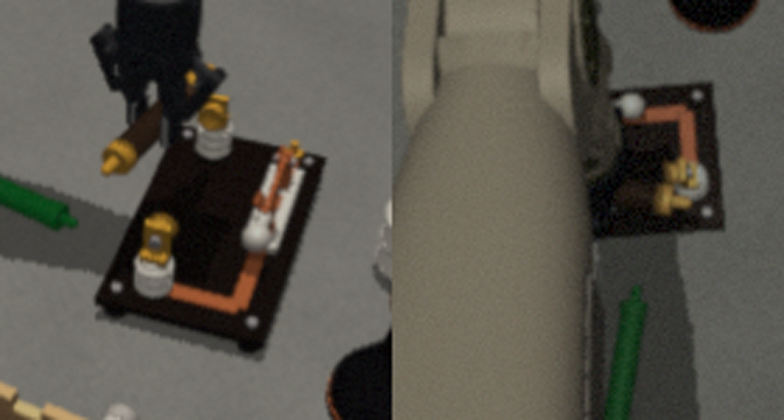

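Left half: the stud is at (105,160) and the plunger is behind the gripper. Right half: the stud cap is at (670,195), beside the right cup at (690,178) and clear of it. Descending.

```bash
python3 to.py .4947 .1213 .075 -8.37
```

```text
shift [ 0.03 -0.06  7.59] turn [-0.07  0.04 -0.02]
```

>>> {"method": "carry_out", "body": {
  "steps": [
    [[0,0,0],[0,0,1.5],255],
    [[0,0,0],[0,0,3],255],
    [[0,0,0],[0,0,4.5],255],
    [[0,0,0],[0,0,6],255],
    [[0,0,0],[0,0,7],255],
    [[0,0,0],[0,0,7.5],255],
    [[0,0,0],[0,0,7.5],255],
    [[0,0,0],[0,0,7.5],255]
  ]
}}

```text
clock: 7.35
tcp_pos: [0.4961, 0.1221, 0.0768]
orientation: [0.0, 0.757, 0.654, 0.0]
wrist_force: [-0.1, -0.2, -2.5]
finger_gap: 0.0262
grip_force: 59.3
```

```bash
python3 res.py; python3 to.py .4947 .1213 .075 -8.37; python3 - <<'E'
from h import *
p=np.load('r_scene.npz')['p'];save('s4.png',p,(240,100,360,220),5)
E
```

```text
scene [301 129   9   8  33] [ 0.0025  0.0906 -0.0178] [0.0279 0.1178 0.0125] [ 0.0149  0.109  -0.0012]
scene [267 160  12  14 114] [-0.0212 -0.0874 -0.0162] [ 0.0081 -0.0458  0.0141] [-0.0056 -0.0663  0.0044]
scene [280 167  13  18 143] [ 0.023  -0.0869 -0.0244] [ 0.0516 -0.0525  0.0149] [ 0.0383 -0.0724 -0.003 ]
top [228 176  11  11  76] [ 0.0213 -0.083  -0.0211] [ 0.0463 -0.0542  0.0184] [ 0.0312 -0.0677  0.0036]
top [226 191  12  10  74] [-0.0254 -0.0828 -0.0025] [ 0.0023 -0.0511  0.0158] [-0.012  -0.0645  0.007 ]
c [0.49606135 0.12209252 0.09547393] [2.63448310e-04 7.56618487e-01 6.53856417e-01 4.26005474e-04] [-0.06822484 -0.1805815  -2.47752251] 0.026190374283097968
shift [-0.1  -0.13  0.19] turn [ 0.07 -0.02  0.03]
```

View pics/s4.png

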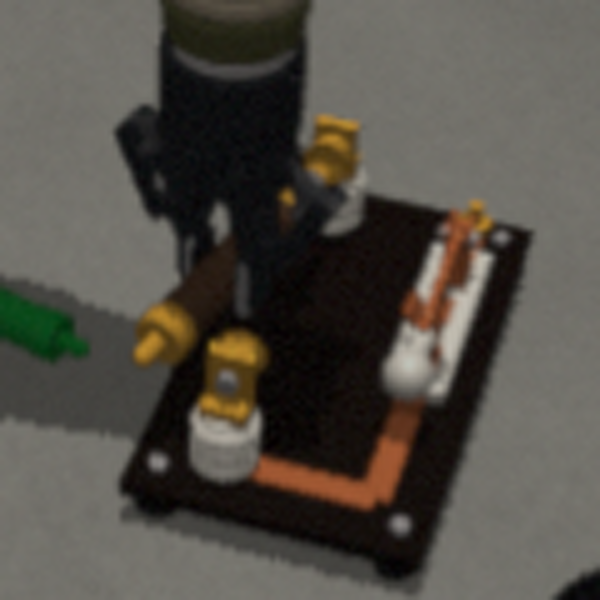

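The plunger tip at (287,197) stands just in front of the left cup at (330,155), and the stud at (150,345) is clear of the right cup at (235,365). Heights agree, so I'll push the plunger in.

```bash
python3 to.py .4921 .1452 .076 -8.37
```

```text
shift [ 2.23 -0.73  0.09] turn [ 0.07 -0.02  0.03]
```

>>> {"method": "carry_out", "body": {
  "steps": [
    [[0,0,0],[0.4,-0.2,0.1],255],
    [[0,0,0],[0.8,-0.3,0.1],255],
    [[0,0,0],[1.2,-0.45,0.1],255],
    [[0,0,0],[1.6,-0.55,0.1],255],
    [[0,0,0],[2,-0.65,0.1],255],
    [[0,0,0],[2.2,-0.7,0.1],255],
    [[0,0,0],[2.2,-0.7,0.1],255],
    [[0,0,0],[2.2,-0.7,0.1],255]
  ]
}}

```text
clock: 8.45
tcp_pos: [0.4926, 0.144, 0.0755]
orientation: [0.001, 0.757, 0.653, -0.0]
wrist_force: [2.3, -5.3, -1.8]
finger_gap: 0.0261
grip_force: 59.2
```

```bash
python3 -c "
from h import *
s=env.get_state();print(s['tcp_pos'],s['wrist_force'],s['ft_torque'])"
```

```text
[0.49264219 0.14395425 0.07547238] [ 2.25399754 -5.286433   -1.76650546] [-1.02723448 -0.32102077 -0.2735125 ]
```

```bash
python3 to.py .5056 .156 .0755 -1.37
```

```text
shift [ 1.38  1.11 -0.  ] turn [ 0.08  0.09 -7.04]
```

>>> {"method": "carry_out", "body": {
  "steps": [
    [[0,0,-1],[0.25,0.16,0],255],
    [[0,0,-2],[0.5,0.32,0],255],
    [[0,0,-3],[0.7,0.48,0],255],
    [[0,0,-4],[0.9,0.64,0],255],
    [[0,0,-5],[1.1,0.8,0],255],
    [[0,0,-6],[1.3,0.95,0],255],
    [[0,0,-7],[1.4,1.1,0],255],
    [[0,0,-7],[1.4,1.1,0],255]
  ]
}}

```text
clock: 9.45
tcp_pos: [0.5055, 0.1551, 0.0754]
orientation: [0.002, 0.716, 0.698, -0.001]
wrist_force: [1.2, -9.6, -2.4]
finger_gap: 0.0262
grip_force: 59.2
```

```bash
python3 -c "
from h import *
s=env.get_state();print(s['tcp_pos'],s['wrist_force'],s['ft_torque'])"; python3 res.py; python3 to.py .5075 .1605 .0755 2
```

```text
[0.50548724 0.155149   0.07536378] [ 1.18661042 -9.6407514  -2.36894338] [-1.83272525 -0.36096943 -0.17539438]
scene [304 132   4   7  20] [ 0.0087  0.0534 -0.0077] [0.0191 0.0902 0.0107] [0.0145 0.0635 0.0055]
scene [278 155  15  28 236] [-0.014  -0.1151 -0.0218] [ 0.0408 -0.0477  0.0159] [ 0.0154 -0.0855  0.0027]
top [227 176  12  11  81] [ 0.0107 -0.1164 -0.0274] [ 0.0409 -0.0845  0.0194] [ 0.022  -0.0994  0.0056]
top [216 185  12  10  72] [-0.0169 -0.0854 -0.0045] [ 0.0108 -0.0533  0.0163] [-0.0047 -0.0656  0.0068]
c [0.50547021 0.15522289 0.09406363] [ 0.00173215  0.71588691  0.6982133  -0.00105365] [ 1.18661042 -9.6407514  -2.36894338] 0.026184852354767998
shift [ 0.55  0.19 -0.02] turn [ 0.05  0.23 -3.45]
```

```bash
python3 to.py .5056 .158 .0755 -1.37;python3 to.py .5100 .158 .0755 1.63; python3 to.py .5172 .1586 .0755 6.63
```

```text
shift [ 0.29  0.01 -0.02] turn [ 0.06  0.23 -0.08]
shift [ 0.3   0.45 -0.02] turn [ 0.05  0.23 -3.08]
shift [ 0.38  1.17 -0.02] turn [ 0.04  0.23 -8.08]
```

>>> {"method": "carry_out", "body": {
  "steps": [
    [[0,0,0],[0.15,0,0],255],
    [[0,0,0],[0.3,0,0],255],
    [[0,0,-1.5],[0.3,0.22,0],255],
    [[0,0,-3],[0.3,0.44,0],255],
    [[0,0,-5],[0.35,0.73,0],255],
    [[0,0,-7],[0.4,1.02,0],255],
    [[0,0,-8],[0.4,1.17,0],255],
    [[0,0,-8],[0.4,1.17,0],255]
  ]
}}

```text
clock: 10.55
tcp_pos: [0.5178, 0.1586, 0.0755]
orientation: [0.002, 0.666, 0.746, -0.001]
wrist_force: [1.9, -11.3, -2.2]
finger_gap: 0.0263
grip_force: 59.2
```

```bash
python3 res.py; python3 - <<'E'
from h import *
s=env.get_state();print(s['tcp_pos'],s['wrist_force'],s['ft_torque'])
p=np.load('r_scene.npz')['p'];q=np.load('r_top.npz')['p']
save('s5.png',np.hstack([p[110:200,260:350],q[140:230,180:270]]),None,4.4)
E
```

```text
scene [281 157  16  25 219] [-0.0061 -0.1178 -0.0205] [ 0.0289 -0.0493  0.0164] [ 0.0132 -0.0867  0.0033]
top [215 176  23  12 157] [-0.0086 -0.1167 -0.0183] [ 0.0242 -0.0532  0.0188] [ 0.0072 -0.0852  0.0067]
c [0.51776871 0.1586493  0.09416134] [ 0.00210984  0.66554485  0.74635418 -0.00101907] [  1.89002833 -11.30534982  -2.16314736] 0.026257748942466623
[0.51779767 0.15856337 0.0755246 ] [ 1.79488026 -9.5280715  -1.17847241] [-1.91037992 -0.61257399 -0.14704148]
```

View pics/s5.png

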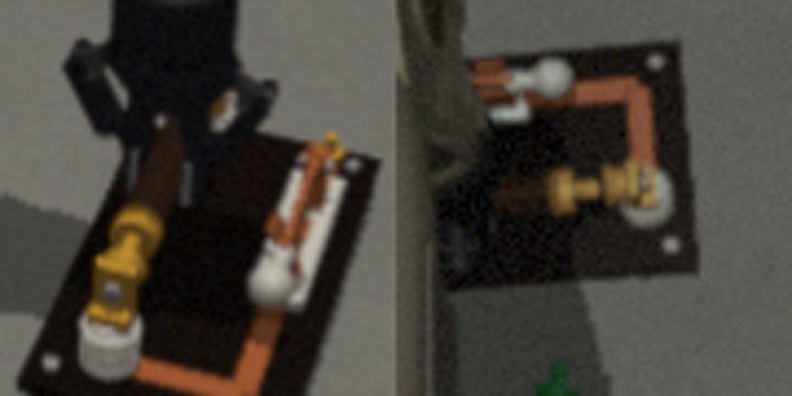

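The stud is in line with the right cup in both halves: stud (125,245), cup (115,285); top view stud (595,187), cup (630,185). Backing off so the stud goes into its cup.

>>> {"method": "carry_out", "body": {
  "steps": [
    [[0,0,0],[-0.2,0,0],255],
    [[0,0,0],[-0.4,0,0],255],
    [[0,0,0],[-0.6,0,0],255],
    [[0,0,0],[-0.8,0,0],255],
    [[0,0,0],[-1,0,0],255],
    [[0,0,0],[-1.2,0,0],255],
    [[0,0,0],[-1.3,0,0],255],
    [[0,0,0],[-1.3,0,0],255]
  ]
}}

```text
clock: 11.65
tcp_pos: [0.5192, 0.1467, 0.0755]
orientation: [0.001, 0.665, 0.747, -0.0]
wrist_force: [3.0, -5.1, -1.9]
finger_gap: 0.0259
grip_force: 59.2
```

```bash
python3 res.py;python3 to.py .5188 .1452 .0755 6.63
```

```text
scene [280 159  16  26 221] [-0.0061 -0.1117 -0.0222] [ 0.0282 -0.0472  0.0178] [ 0.0131 -0.0844  0.0013]
top [219 176  20  12 145] [-0.0093 -0.1079 -0.0294] [ 0.0277 -0.0528  0.0186] [ 0.0066 -0.0792  0.0061]
c [0.519142   0.14675251 0.09424631] [ 1.31245611e-03  6.65371022e-01  7.46511662e-01 -1.40481174e-04] [ 2.96781553 -5.13714958 -1.87869365] 0.025904273217945736
shift [-0.15 -0.05  0.01] turn [ 0.09  0.12 -0.05]
```

>>> {"method": "carry_out", "body": {
  "steps": [
    [[0,0,0],[-0.1,-0.05,0],255],
    [[0,0,0],[-0.2,-0.05,0],255],
    [[0,0,0],[-0.2,-0.05,0],255],
    [[0,0,0],[-0.2,-0.05,0],255],
    [[0,0,0],[-0.2,-0.05,0],255],
    [[0,0,0],[-0.2,-0.05,0],255],
    [[0,0,0],[-0.2,-0.05,0],255],
    [[0,0,0],[-0.2,-0.05,0],255]
  ],
  "force": 40
}}

```text
clock: 12.75
tcp_pos: [0.5191, 0.1455, 0.0757]
orientation: [0.001, 0.665, 0.747, 0.001]
wrist_force: [4.5, -3.8, -1.2]
finger_gap: 0.0263
grip_force: 59.2
```

```bash
python3 to.py .5188 .1452 .0755 6.63
```

```text
shift [-0.03 -0.03  0.02] turn [ 0.13  0.05 -0.01]
```

>>> {"method": "carry_out", "body": {
  "steps": [
    [[0,0,0],[0,0.1,0],255],
    [[0,0,0],[0,0.2,0],255],
    [[0,0,0],[-0.1,0.2,0],255],
    [[0,0,0],[-0.1,0.2,0],255],
    [[0,0,0],[-0.1,0.2,0],255],
    [[0,0,0],[-0.1,0.2,0],255],
    [[0,0,0],[-0.1,0.2,0],255],
    [[0,0,0],[-0.1,0.2,0],255]
  ]
}}

```text
clock: 13.75
tcp_pos: [0.5196, 0.1453, 0.0752]
orientation: [-0.0, 0.665, 0.747, 0.0]
wrist_force: [-0.4, 0.3, -1.4]
finger_gap: 0.0262
grip_force: 59.3
```

```bash
python3 res.py
```

```text
scene [280 160  16  25 216] [-0.0056 -0.1125 -0.0222] [ 0.0285 -0.0466  0.0172] [ 0.013  -0.0838  0.0016]
top [219 176  20  12 151] [-0.0094 -0.1066 -0.0292] [ 0.0272 -0.0513  0.0193] [ 0.0067 -0.0795  0.0058]
c [0.51965105 0.14529392 0.09391623] [-3.85087515e-04  6.64745174e-01  7.47070078e-01  6.64461232e-05] [-0.39582734  0.28294161 -1.36425655] 0.026187418985831826
```

Wrist forces have dropped to about zero, so both ends are seated. Releasing.

>>> {"method": "carry_out", "body": {
  "steps": [
    [[0,0,0],[0,0,0],200],
    [[0,0,0],[0,0,0],170],
    [[0,0,0],[0,0,0],140],
    [[0,0,0],[0,0,0],120],
    [[0,0,0],[0,0,0],105],
    [[0,0,0],[0,0,0],105],
    [[0,0,0],[0,0,0],105],
    [[0,0,0],[0,0,0],105]
  ]
}}

```text
clock: 14.85
tcp_pos: [0.5199, 0.145, 0.0753]
orientation: [0.0, 0.665, 0.747, 0.0]
wrist_force: [-0.4, -0.3, -0.1]
finger_gap: 0.0505
grip_force: 0.0
```

>>> {"method": "carry_out", "body": {
  "steps": [
    [[0,0,0],[0,0,-1],105],
    [[0,0,0],[0,0,-3],105],
    [[0,0,0],[0,0,-5],105],
    [[0,0,0],[0,0,-8],105],
    [[0,0,0],[0,0,-11],105],
    [[0,0,0],[0,0,-14],105],
    [[0,0,0],[-5,-3,-16],105],
    [[0,0,0],[-10,-6,-16],105]
  ]
}}

```text
clock: 15.85
tcp_pos: [0.4728, 0.0379, 0.2378]
orientation: [0.002, 0.664, 0.748, 0.001]
wrist_force: [0.6, -0.8, 0.2]
finger_gap: 0.0499
grip_force: 0.0
```

```bash
python3 - <<'E'
from h import *
p,d,P=cloud('scene');q,_,Q=cloud('top')
save('s6.png',np.hstack([p[100:210,250:360],q[130:240,150:260]]),None,3.6)
for A,im in((P,p),(Q,q)):
    hsv=cv2.cvtColor(im,cv2.COLOR_RGB2HSV)
    z=A[...,2];m=(hsv[...,1]<60)&(hsv[...,2]>110)&(z>.055)&(z<.1)&(A[...,0]>.57)&(A[...,0]<.66)&(A[...,1]>.06)&(A[...,1]<.145)
    k=A[m];print(len(k),k.min(0),k.max(0),k.mean(0))
    # knob sphere fit
    from scipy.optimize import least_squares
    r=least_squares(lambda c:np.linalg.norm(k-c,axis=1)-.014,k.mean(0)-[0,0,.008],loss='soft_l1',f_scale=.002);print(r.x)
E
```

```text
87 [0.59971533 0.09781859 0.07080869] [0.6263464  0.14387873 0.08621797] [0.61202776 0.11655547 0.0793469 ]
[0.61128914 0.11718451 0.0733244 ]Traceback (most recent call last):
  File "<stdin>", line 7, in <module>
    return umr_minimum(a, axis, None, out, keepdims, initial, where)
ValueError: zero-size array to reduction operation minimum which has no identity
```

View pics/s6.png

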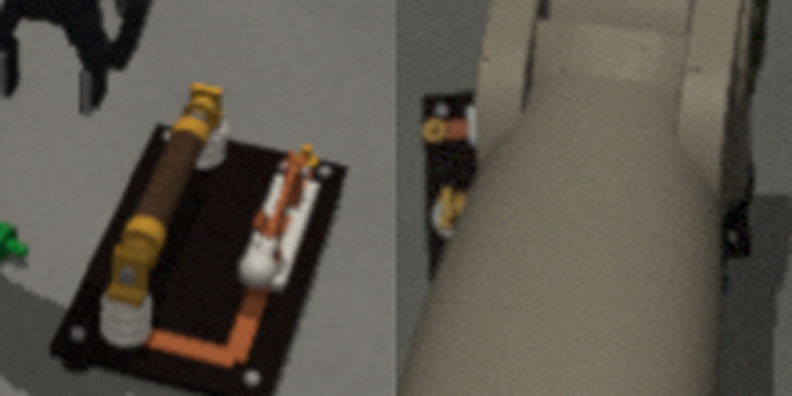

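The resistor sits in both cups, from (205,105) to (130,275). The knob is at (260,268). Before approaching it I'll check the terminal's clearance.

```bash
python3 - <<'E'
from h import *
for n in('scene','top'):
    P=np.load(n+'.npz')['P'];x,y,z=P[...,0],P[...,1],P[...,2]
    for lo,hi in((.04,.07),(.09,.12),(.13,.2)):
        m=(x>.63)&(x<.9)&(y>-.1)&(y<.3)&(z>lo)&(z<hi)
        for nm,mm in(('term',m&(y<.13)),('disc',m&(y>.13))):
            if mm.any(): print(n,nm,lo,P[mm].min(0).round(3),P[mm].max(0).round(3))
E
python3 to.py .6086 .1161 .15 6.63; python3 to.py .6086 .1161 .053 6.63
```

```text
scene term 0.04 [ 0.736 -0.014  0.04 ] [0.822 0.054 0.07 ]
scene disc 0.04 [0.715 0.164 0.046] [0.787 0.214 0.061]
scene term 0.09 [0.763 0.012 0.09 ] [0.795 0.032 0.12 ]
scene disc 0.09 [0.728 0.177 0.09 ] [0.772 0.222 0.107]
scene term 0.13 [0.76  0.007 0.13 ] [0.8   0.043 0.166]
top term 0.04 [ 0.729 -0.011  0.04 ] [0.814 0.073 0.07 ]
top disc 0.04 [0.71  0.167 0.043] [0.767 0.234 0.058]
top term 0.09 [0.76  0.016 0.09 ] [0.784 0.048 0.119]
top disc 0.09 [0.721 0.179 0.09 ] [0.765 0.221 0.11 ]
top term 0.13 [0.754 0.012 0.14 ] [0.791 0.051 0.169]
shift [ 6.5  14.65  8.67] turn [ 0.03  0.08 -0.26]
shift [ 6.52 14.64 18.37] turn [ 0.03  0.08 -0.26]
```

>>> {"method": "carry_out", "body": {
  "steps": [
    [[0,0,0],[2,4.5,0],105],
    [[0,0,0],[4,9,1],105],
    [[0,0,0],[6.5,13,3],105],
    [[0,0,0],[6.5,14.6,6],105],
    [[0,0,0],[6.5,14.6,9],105],
    [[0,0,0],[6.5,14.6,10],105],
    [[0,0,0],[6.5,14.6,10],105],
    [[0,0,0],[6.5,14.6,10],105]
  ]
}}

```text
clock: 16.95
tcp_pos: [0.6103, 0.1203, 0.1371]
orientation: [0.001, 0.665, 0.747, 0.001]
wrist_force: [-0.6, 1.1, 0.3]
finger_gap: 0.0504
grip_force: 0.0
```

```bash
python3 to.py .6086 .1161 .053 6.63;python3 - <<'E'
from h import *
p,d,P=cloud('scene');save('s7.png',p,(270,90,370,190),6)
E
```

```text
shift [-0.4  -0.24  8.41] turn [0.15 0.   0.03]
```

View pics/s7.png

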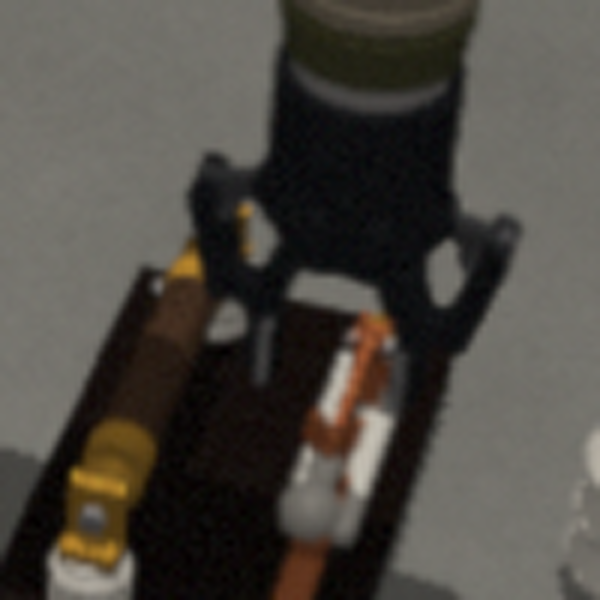

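The fingers straddle the knob's line: knob at (312,500), fingers at (262,360) and (395,380). Descending onto the knob.

>>> {"method": "carry_out", "body": {
  "steps": [
    [[0,0,0],[-0.4,-0.25,2],105],
    [[0,0,0],[-0.4,-0.25,4],105],
    [[0,0,0],[-0.4,-0.25,6],105],
    [[0,0,0],[-0.4,-0.25,7.5],105],
    [[0,0,0],[-0.4,-0.25,8.4],105],
    [[0,0,0],[-0.4,-0.25,8.4],105],
    [[0,0,0],[-0.4,-0.25,8.4],140],
    [[0,0,0],[-0.4,-0.25,8.4],160]
  ],
  "force": 20
}}

```text
clock: 18.0
tcp_pos: [0.608, 0.116, 0.0521]
orientation: [0.0, 0.665, 0.747, 0.001]
wrist_force: [-0.4, 0.4, 0.1]
finger_gap: 0.0318
grip_force: 0.0
```

>>> {"method": "carry_out", "body": {
  "steps": [
    [[0,0,0],[0,0,0],175],
    [[0,0,0],[0,0,0],190],
    [[0,0,0],[0,0,0],205],
    [[0,0,0],[0,0,0],220],
    [[0,0,0],[0,0,0],220],
    [[0,0,0],[0,0,0],220],
    [[0,0,0],[0,0,0],220],
    [[0,0,0],[0,0,0],220]
  ],
  "force": 20
}}

```text
clock: 19.0
tcp_pos: [0.6096, 0.1162, 0.0524]
orientation: [0.001, 0.665, 0.747, 0.002]
wrist_force: [5.8, 0.8, 1.3]
finger_gap: 0.0266
grip_force: 19.7
```

```bash
python3 - <<'E'
from h import *
s=env.get_state();print(s['tcp_pos'],s['wrist_force'],s['ft_torque'],s['finger_gap'],s['grip_force'])
Rt=q2R(s['orientation']);u=np.array([-.1155,.9933,0]);k=np.array([0,0,1.])
for a in np.arange(11.25,91,11.25):
    r=np.radians(a); w=.12*((1-np.cos(r))*u+np.sin(r)*k); print(a,(Rt.T@w*100).round(2))
E
```

```text
[0.6095753  0.11622089 0.05244881] [5.8115539  0.84209541 1.2585055 ] [ 0.19073334 -0.97209382  0.02289581] 0.02656797312782514 19.683946073055267
11.25 [ 0.23  0.01 -2.34]
22.5 [ 0.91  0.02 -4.59]
33.75 [ 2.02  0.03 -6.67]
45.0 [ 3.52  0.04 -8.49]
56.25 [ 5.33  0.05 -9.98]
67.5 [  7.41   0.05 -11.09]
78.75 [  9.66   0.06 -11.77]
90.0 [ 12.     0.06 -12.  ]
```

>>> {"method": "carry_out", "body": {
  "steps": [
    [[0,0,0],[0,0.1,-0.8],220],
    [[0,0,0],[0.2,0.15,-2.3],220],
    [[0,0,0],[0.5,0.15,-3.5],220],
    [[0,0,0],[0.9,0.15,-4.6],220],
    [[0,0,0],[1.4,0.15,-5.7],220],
    [[0,0,0],[2,0.15,-6.7],220],
    [[0,0,0],[2,0.15,-6.7],220],
    [[0,0,0],[2,0.15,-6.7],220]
  ]
}}

```text
clock: 20.0
tcp_pos: [0.6072, 0.136, 0.1186]
orientation: [0.001, 0.665, 0.747, 0.0]
wrist_force: [5.2, 0.3, 0.5]
finger_gap: 0.0267
grip_force: 20.2
```

```bash
python3 - <<'E'
from h import *
s=env.get_state();print(s['tcp_pos'],s['wrist_force'],s['finger_gap'],s['grip_force'])
p,d,P=cloud('scene');save('s8.png',p,(250,60,370,180),5)
E
```

```text
[0.60720792 0.13595101 0.11863216] [5.24507995 0.29035208 0.48758415] 0.026710553672396012 20.16301453113556
```

View pics/s8.png

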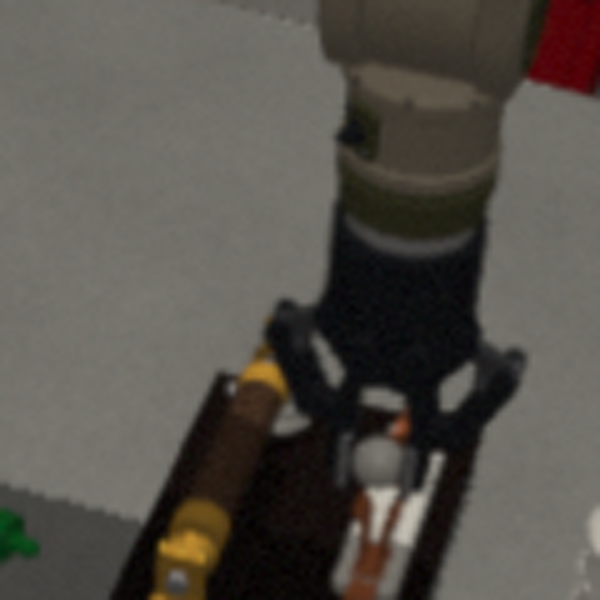

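The knob at (378,460) is between the pads and the blade is lifting. Continuing the arc to upright.

>>> {"method": "carry_out", "body": {
  "steps": [
    [[0,0,0],[0.7,0.05,-0.95],220],
    [[0,0,0],[1.5,0.1,-1.8],220],
    [[0,0,0],[3.3,0.1,-3.3],220],
    [[0,0,0],[5.4,0.1,-4.4],220],
    [[0,0,0],[7.6,0.1,-5.1],220],
    [[0,0,0],[9.8,0.1,-5.3],220],
    [[0,0,0],[9.9,0.1,-5.3],220],
    [[0,0,0],[9.9,0.1,-5.3],220]
  ]
}}

```text
clock: 21.05
tcp_pos: [0.5956, 0.2362, 0.1719]
orientation: [-0.0, 0.664, 0.748, 0.001]
wrist_force: [-0.0, 0.7, 7.8]
finger_gap: 0.0265
grip_force: 19.9
```

>>> {"method": "carry_out", "body": {
  "steps": [
    [[0,0,0],[0,0,0],190],
    [[0,0,0],[0,0,0],160],
    [[0,0,0],[0,0,0],130],
    [[0,0,0],[0,0,0],105],
    [[0,0,0],[0,0,0],105],
    [[0,0,0],[0,0,-1.5],105],
    [[0,0,0],[0,0,-4],105],
    [[0,0,0],[0,0,-8],105]
  ]
}}

```text
clock: 22.05
tcp_pos: [0.5955, 0.2342, 0.252]
orientation: [-0.001, 0.665, 0.747, -0.001]
wrist_force: [0.3, 0.3, 0.0]
finger_gap: 0.05
grip_force: 0.0
```

>>> {"method": "carry_out", "body": {
  "steps": [
    [[0,0,0],[0,0,-1],105],
    [[0,0,0],[0,-4,-1],105],
    [[0,0,0],[0,-8,-1],105],
    [[0,0,0],[0,-12,-1],105],
    [[0,0,0],[0,-14,-1],105],
    [[0,0,0],[0,-14,-1],105],
    [[0,0,0],[0,-14,-1],105],
    [[0,0,0],[0,-14,-1],105]
  ]
}}

```text
clock: 23.05
tcp_pos: [0.458, 0.2182, 0.2611]
orientation: [0.0, 0.665, 0.747, 0.0]
wrist_force: [0.9, -0.5, 0.0]
finger_gap: 0.0498
grip_force: 0.0
```

```bash
python3 - <<'E'
from h import *
p,d,P=cloud('scene');save('s9.png',p,(240,60,370,200),4)
hsv=cv2.cvtColor(p,cv2.COLOR_RGB2HSV);z=P[...,2]
m=(hsv[...,1]<60)&(hsv[...,2]>100)&(z>.15)&(z<.23)&(P[...,0]>.55)&(P[...,0]<.66)&(P[...,1]>.1)&(P[...,1]<.3)
k=P[m];print(len(k),k.mean(0))
E
```

```text
57 [0.59806977 0.2201249  0.20032242]
```

View pics/s9.png

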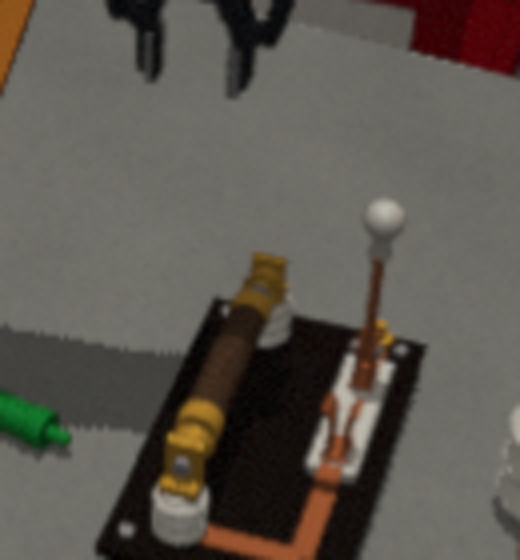

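The blade stands upright with its knob at (385,218). The resistor is in both cups, from (265,275) to (185,460), and the gripper is clear. Handing in.

```bash
python3 -c "
from workcell import env
print(env.hand_in())"
```

```text
the job is handed in; nothing more can be done
None
```

The resistor is fitted between the two cups and released, the earthing blade was then raised to upright, and the job is handed in at about 23 s; the final picture confirms both, but no verdict was returned.

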